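Stand the tipped dropper bottle up in the feed lane and close the row

TASK

One dropper bottle has fallen over in the bottle feed lane: stand it upright on the lane floor, in its own place in the row between its neighbours, without knocking them over. Then turn the knob sunk in the grey housing clockwise so that the follower closes the row up against the end stop with no slack left, without squeezing the bottles hard. All five bottles must end standing upright in the lane; leave everything else on the bench where it is.

Things in the scene. Friction and masses are not known exactly. Their poses are not given: they have to be found in the camera images.
- lane: Bottle feed lane, fixed: aluminium channel along its own y axis. Origin on the worktop under the channel's centre line; x across, y along it towards the end stop, z up. Base plate 44 mm wide, from y = -110 to +128 mm. Rails 27.5 mm apart inside, 3 mm thick, top at z = 12 mm. Row from the stop: bottle_1, tipped_bottle, bottle_3, bottle_4, bottle_5, follower.
- lane_floor (a point): Point on the lane floor, 6 mm above the lane's origin: the bottles stand at this height. The bare worktop on the -x side of the channel (towards the robot) is clear for at least 170 mm from the centre line, alongside the bottles.
- well (a point): Centre of the floor of the round well, 76 mm wide and 20 mm deep, sunk in the top of the grey gear housing at the lane's -y end; axes as the lane's. The floor is 25 mm above the worktop. The housing is 100 mm (x) by 105 mm (y) by 45 mm high, centred on the well.
- knob (a joint): Angle of the sunk knob in rad: 0 at the start (follower back), growing as it turns clockwise seen from above, up to 1.5. Light friction (about 0.05 N m) until the row is closed, then it stiffens.
- knob_grip (a point): On the knob's axis at the height to grip, 36 mm above the worktop. Black bar 32 mm long, 11 mm thick, on a disc 32 mm wide; its top at 43 mm, 2 mm below the well's rim; its lower edge, on the disc, at 28 mm. The bar lies along this frame's y axis turned by +0.65 rad (counter-clockwise from above); the frame turns with the knob. 32 mm of free well beside each face of the bar.
- stop_face (a point): Centre of the end stop's face at the height of the lane floor, axes as the lane's. The row closes up against it. The stop is a fixed black block across the lane, 26 mm wide, 43 mm high, 16 mm long, with a small steel screw behind; its place along the lane differs from run to run.
- follower_face (a point): Centre of the follower's face at the height of the lane floor, axes as the lane's. It moves along +y towards the stop, at most 60 mm, driven by the knob at 40 mm per radian, and stays where it is left. It starts fully back, close behind bottle_5. With the row closed it is five bottle widths (about 123 mm) from stop_face.
- follower: The follower: black plate across the lane, 25 mm wide, 8 mm thick, top 46 mm above the worktop, on two steel rods. Origin below its face at worktop level; axes as the lane's.
- tipped_bottle: The fallen dropper bottle, about 28 g: round body 25 mm in diameter, straight up to 34 mm, then a shoulder and a tapered cap; 58 mm over all. Origin: centre of its base; z runs from base to cap. It lies along the lane, cap towards the stop, in a gap of about 62 to 75 mm between bottle_1 and bottle_3. Set down on its base it rocks upright by itself from a lean of up to about 15 degrees.
- bottle_1: Standing dropper bottle of the same size, next to the stop. Origin: centre of its base, z up.
- bottle_3: Standing dropper bottle, same size, behind the fallen one. Origin: centre of its base, z up.
- bottle_4: Standing dropper bottle, same size, behind bottle_3. Origin: centre of its base, z up.
- bottle_5: Standing dropper bottle, same size, last of the row, next to the follower. Origin: centre of its base, z up.
- timer: Bystander: white timer, 64 x 64 x 19 mm, lying on the worktop behind the lane (on its +x side). Origin: centre of its underside.
- slide_box: Bystander: flat slide box, 170 x 105 x 38 mm, right of the lane. Origin: centre of its underside.
- tube_block: Bystander: black tube block with one tube, 91 x 131 x 102 mm, left of the lane. Origin: centre of its underside.

How it is judged:
On the way, in this order (a step that is already met when the one before it is completed fails the run):
1. the fallen bottle stands upright, let go, on the lane floor between bottle_1 and bottle_3 (angle between tipped_bottle's own z axis and vertical below 0.14 rad and x of tipped_bottle in the frame of stop_face between -0.006 and 0.006 m and z of tipped_bottle in the frame of stop_face between -0.003 and 0.003 m and y of tipped_bottle in the frame of stop_face between -0.105 and -0.03 m and contact force between the fingers and tipped_bottle below 0.05 N), for 0.3 s.
2. the follower has closed the row up against the stop (horizontal distance between follower_face and stop_face below 0.1265 m), for 0.3 s.
At the end, for the whole second after the job is handed in: All five bottles stand upright (0.14 rad) and at rest on the lane floor (3 mm) between the rails, in the order bottle_1, tipped_bottle, bottle_3, 4, 5 from the stop, each within 7 mm of its place in the closed row; follower face at most 126.5 mm from the stop face (horizontal distance between follower_face and stop_face below 0.1265 m and angle between each of bottle_1, tipped_bottle, bottle_3, bottle_4, bottle_5's own z axis and vertical below 0.14 rad and linear speed of each of bottle_1, tipped_bottle, bottle_3, bottle_4, bottle_5 below 0.02 m/s and x of bottle_1 in the frame of stop_face between -0.006 and 0.006 m and y of bottle_1 in the frame of stop_face between -0.0195 and -0.0055 m and z of bottle_1 in the frame of stop_face between -0.003 and 0.003 m and x of tipped_bottle in the frame of stop_face between -0.006 and 0.006 m and y of tipped_bottle in the frame of stop_face between -0.0445 and -0.0305 m and z of tipped_bottle in the frame of stop_face between -0.003 and 0.003 m and x of bottle_3 in the frame of stop_face between -0.006 and 0.006 m and y of bottle_3 in the frame of stop_face between -0.0695 and -0.0555 m and z of bottle_3 in the frame of stop_face between -0.003 and 0.003 m and x of bottle_4 in the frame of stop_face between -0.006 and 0.006 m and y of bottle_4 in the frame of stop_face between -0.0945 and -0.0805 m and z of bottle_4 in the frame of stop_face between -0.003 and 0.003 m and x of bottle_5 in the frame of stop_face between -0.006 and 0.006 m and y of bottle_5 in the frame of stop_face between -0.1195 and -0.1055 m and z of bottle_5 in the frame of stop_face between -0.003 and 0.003 m); the robot touches nothing.
It fails at once if a standing bottle is knocked over (angle between any of bottle_1, bottle_3, bottle_4, bottle_5's own z axis and vertical above 0.6 rad).
It fails at once if the bottles are squeezed hard by the follower (over 20 N) (contact force between follower and bottle_5 above 20 N).
It fails at once if the timer is shifted by more than 15 mm (distance of timer from where it was at the start of the episode above 0.015 m).
It also fails if it takes over 72 s, if anything falls off the work surface, if the arm or the gripper's body presses on something with over 40 N, if the wrist force passes 120 N, or if a joint passes its speed limit or range.

ROBOT

A 6-joint arm with a two-finger parallel gripper is mounted at the origin on a cart in front of the work surface, level with it; the furniture and walls round the work are solid. World frame = base frame: x ahead of the robot, y to its left, z up, the work surface at z = 0. Lengths are in m, angles in rad, forces in N, time in s.
With the tool pointing down it reaches from about 0.35 to 0.975 m from the base axis. Payload 4.9 kg.
Tool frame: the origin (TCP) lies on the mounting face of the last link; the fingertips stand 173 mm ahead of it and the grasp point (between the pads) lies 155 mm ahead of it (tcp_to_grasp is the distance from the TCP to the grasp point, in m); z points along the fingers, y is the line along which they close (so a half turn about z gives the same grasp; the last joint's range is limited). The gripper opens to 85 mm and grips with 20 to 120 N. Pads are 22 mm wide; open, the fingers measure 114 mm over their backs; the gripper's body (76 mm by 85 mm) begins 54 mm behind the grasp point. The pads swing forward as they close: fully open they stand 13 mm farther back than shut.
Start: joints at [1.113, 0.053, 1.613, -0, 1.476, -0.119], TCP at [0.208, 0.589, 0.405] pointing down, gripper open.
Joint ranges: [-3.01, 3.01], [-1.01, 2.22], [0.06, 2.58], [-1.02, 4.17], [0.09, 2.62], [-3.14, 3.14]. Speed limits (rad/s): [2.57, 2.57, 3.14, 3.14, 3.14, 3.14].

INTERFACE

Orientations are given as a rotation vector (axis times angle).
In Python, from station import get_obs, get_image, calibration, finish_job, tcp_to_grasp gives the robot as it stands. The module is installed in compiled form; this text tells all that it offers.
- The arm moves only by the tool arm_command, never from a script. Its argument "plan" is a list that holds one entry, the list of rows, each a list of 6 numbers: the shift along the tool's x, y, z in cm, then the turn, a rotation vector about the tool's x, y, z in rad. A call has 1 to 12 rows; each row is the pose to reach, as a shift and turn from the pose commanded when the call began, along the tool's axes at that moment; what a row does not reach only later rows make up. A row lasts 1/12 s, in which the tool goes at most 41.7 mm and 7.16 degrees, less where a joint would pass 70% of its speed; a pose out of reach is approached as far as the arm can. A call with a gripper value outside its range is refused whole. "gripper" is the closure, from -1 (fully open) to 1 (shut), set as the call begins (left out, the last holds). The fingers move at their own pace and stop on an object; "force" is the grip in N (left out, the last holds). Time passes only in rows, so rows that repeat a pose let the fingers close. It gives the time, the measured TCP pose, the force, the opening and the grip force at its end, in the units of the state.
- get_obs(): the state, without advancing time (a new reading comes with each control period).
- get_image(name): name is "scene" or "top" or "wrist"; returns (picture, depth): 384x512x3 uint8, blue, green, red; 384x512 float32, m along the optical axis (not along the pixel's ray), 0 where there is no reading.
- calibration(name): a dict with "fx", "fy", "cx", "cy" (pixels), "dist" ([k1, k2, p1, p2, k3] as OpenCV has them; the pictures are not rectified), "pose" (4x4, takes a point from camera to world coordinates). Camera axes: x right, y up, looking along -z (the intrinsics and any distortion apply to the point x, -y, -z); pixel columns grow to the right and rows downward; lengths in m; the calibration is good to about 2 mm. A picture is of the moment at which its call begins: read the wrist's pose just before it. calibration takes no time and is no camera call; for the wrist camera it gives the pose at the moment of the call.
- finish_job(): hands the job in; it is judged then, once.
The state is a dict: "t": time; "q": joint angles; "dq": joint speeds; "effort": joint torques, N m; "tool_pos": TCP position; "tool_rot": TCP orientation; "contact_force": force on the tool from outside, world axes, zero at the start; "wrist_torque": the same for the moment, N m; "opening": finger opening in m; "grip_force": force on a finger pad.
Only numpy, scipy, OpenCV 4.12 (cv2) and the standard library are available. Lean on these libraries where they do the work, as an engineer would, in place of code of your own. Each camera call takes 0.05 s, during which the arm holds its last target. There are 200 camera calls.

## Working session

There is one attempt and no reset: what is moved stays moved. The work goes in short steps, Python scripts to look and compute and a tool call to move; the robot and the scene stay as the last step left them, time stands still between calls to the robot, and variables do not carry over. Pictures are saved under pics/ and viewed, at most 10 in all, crops included, and the job is handed in when it is done.

Besides the shell and the picture viewer there is one more tool, called after "Call:" in YAML: its name, and indented under it one key for each argument. arm_command: Moves the arm, as the interface text tells. Its arguments: {"type":"object","properties":{"plan":{"type":"array"},"gripper":{"type":"number"},"force":{"type":"number"}},"required":["plan"]}

```bash
mkdir -p pics; cat > h.py <<'E'
import numpy as np, cv2
from station import get_obs,get_image,calibration
from scipy.spatial.transform import Rotation as R
def cloud(name):
    c=calibration(name); im,d=get_image(name)
    K=np.array([[c['fx'],0,c['cx']],[0,c['fy'],c['cy']],[0,0,1]])
    v,u=np.mgrid[0:384,0:512]
    p=cv2.undistortPoints(np.stack([u,v],-1).reshape(-1,1,2).astype(float),K,np.array(c['dist'])).reshape(384,512,2)
    P=np.stack([p[...,0]*d,-p[...,1]*d,-d],-1)
    T=np.array(c['pose']); W=P@T[:3,:3].T+T[:3,3]
    W[d==0]=np.nan
    return im,W
E
python3 - <<'E'
from h import *
o=get_obs();print(o)
for n in ['top','scene']:
    im,W=cloud(n); np.save(n+'.npy',W); cv2.imwrite(f'pics/{n}.png',im); cv2.imwrite(f'{n}_raw.png',im)
    print(n,np.array(calibration(n)['pose']).round(3).tolist())
a=cv2.imread('pics/top.png');b=cv2.imread('pics/scene.png')
E
```

```text
{'t': 0.0, 'q': array([ 1.11303389e+00,  5.33594825e-02,  1.61428364e+00,  1.49032862e-05,
        1.47599283e+00, -1.19004421e-01]), 'dq': array([ 0.00106325,  0.00021146, -0.00061329, -0.00118106,  0.0003518 ,
       -0.00063051]), 'effort': array([-2.19455447e-03, -3.93679869e+01, -3.70180500e+01, -3.28662063e-04,
        7.15381073e-03, -1.44332273e-05]), 'tool_pos': array([0.2075804 , 0.58924075, 0.40346722]), 'tool_rot': array([-5.29480743e-01, -3.09604665e+00,  3.06984824e-03]), 'contact_force': array([ 0.50457192,  0.97742259, -0.23125942]), 'wrist_torque': array([ 0.02151521,  0.02380141, -0.01331205]), 'grip_force': 0.0, 'opening': 0.08531330875344197}
top [[0.02, 0.994, -0.112, 0.381], [-0.999, 0.023, 0.022, 0.042], [0.024, 0.111, 0.993, 1.648], [0.0, 0.0, 0.0, 1.0]]
scene [[0.564, 0.563, -0.605, -0.058], [-0.826, 0.367, -0.428, -0.431], [-0.019, 0.741, 0.672, 0.759], [0.0, 0.0, 0.0, 1.0]]
```

View pics/top.png

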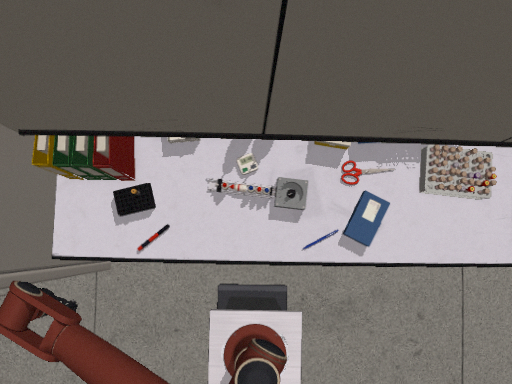

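View pics/scene.png

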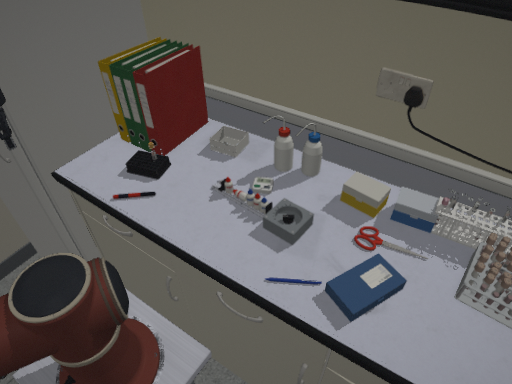

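The top view shows the housing at (291,194), with the lane running left from it to the stop at (219,185). The scene view shows the fallen bottle about (237,190). Next I get rough world coordinates and the wrist camera's offset.

```bash
python3 - <<'E'
from h import *
W=np.load('top.npy')
for u,v in [(291,182),(280,206),(303,206),(219,185),(291,194),(274,191),(210,185),(247,163)]:
    print((u,v),W[v,u].round(3))
m=(abs(W[...,2]-0.045)<.006); m[:175]=0;m[215:]=0;m[:,:272]=0;m[:,312:]=0
p=W[m][:,:2].astype(np.float32); print(len(p)); print(cv2.minAreaRect(p))
S=np.load('scene.npy')
for u,v in [(288,208),(227,184),(268,206),(288,240),(312,217)]: print((u,v),S[v,u].round(3))
o=get_obs(); T=np.array(calibration('wrist')['pose']); Rt=R.from_rotvec(o['tool_rot']).as_matrix()
print('toolR',Rt.round(3).tolist()); print('cam in tool',(Rt.T@(T[:3,3]-o['tool_pos'])).round(4),(Rt.T@T[:3,:3]).round(3).tolist()); print(calibration('wrist')['fx'])
E
```

```text
(291, 182) [ 0.595 -0.111  0.03 ]
(280, 206) [ 0.51  -0.073  0.044]
(303, 206) [ 0.512 -0.152  0.042]
(219, 185) [0.576 0.136 0.049]
(291, 194) [ 0.552 -0.111  0.04 ]
(274, 191) [ 0.565 -0.054  0.004]
(210, 185) [0.581 0.17  0.004]
(247, 163) [0.66  0.043 0.019]
484
((0.5562690496444702, -0.10933803766965866), (0.10767176002264023, 0.10052856057882309), 84.02725219726562)
(288, 208) [ 0.589 -0.096  0.035]
(227, 184) [0.569 0.112 0.043]
(268, 206) [ 0.557 -0.047  0.043]
(288, 240) [ 0.502 -0.147  0.011]
(312, 217) [ 0.593 -0.172  0.037]
toolR [[-0.943, 0.332, -0.001], [0.332, 0.943, -0.002], [0.0, -0.002, -1.0]]
cam in tool [0.0759 0.0011 0.0319] [[-0.0, 0.954, 0.3], [1.0, -0.0, 0.001], [0.001, 0.3, -0.954]]
290.88349498526
```

Call:
arm_command:
  plan:
    - [[-51.7,-38.9,5,0,0,1.32],[-51.7,-38.9,5,0,0,1.32],[-51.7,-38.9,5,0,0,1.32],[-51.7,-38.9,5,0,0,1.32],[-51.7,-38.9,5,0,0,1.32],[-51.7,-38.9,5,0,0,1.32],[-51.7,-38.9,5,0,0,1.32],[-51.7,-38.9,5,0,0,1.32],[-51.7,-38.9,5,0,0,1.32],[-51.7,-38.9,5,0,0,1.32],[-51.7,-38.9,5,0,0,1.32],[-51.7,-38.9,5,0,0,1.32]]

```text
t: 1.1
tool_pos: [0.4843, 0.1724, 0.3657]
tool_rot: [-2.32, -2.118, 0.0]
contact_force: [1.8, -0.2, -0.2]
opening: 0.0857
grip_force: 0.0
```

```bash
cat >> h.py <<'E'
def go(pos,yaw,tilt=0,grasp=False):
    """yaw: world angle of tool x (deg); tilt about tool y (deg, + : tool points towards tool +x)"""
    o=get_obs(); Rt=R.from_rotvec(o['tool_rot'])
    y=np.radians(yaw); M=np.array([[np.cos(y),np.sin(y),0],[np.sin(y),-np.cos(y),0],[0,0,-1]]).T.T
    M=np.column_stack([[np.cos(y),np.sin(y),0],[np.sin(y),-np.cos(y),0],[0,0,-1]])
    Rg=R.from_matrix(M)*R.from_euler('y',tilt,degrees=True)
    p=np.array(pos,float)
    if grasp: p=p-.155*Rg.apply([0,0,1])
    d=Rt.inv().apply(p-o['tool_pos'])*100; r=(Rt.inv()*Rg).as_rotvec()
    print('row',d.round(2).tolist(),r.round(3).tolist(),'dist',np.linalg.norm(d).round(1),'ang',np.degrees(np.linalg.norm(r)).round(1))
def where():
    o=get_obs(); Rt=R.from_rotvec(o['tool_rot']).as_matrix()
    print('t',o['t'],'tcp',o['tool_pos'].round(4),'grasp',(o['tool_pos']+.155*Rt[:,2]).round(4),'tz',Rt[:,2].round(3),'yaw',np.degrees(np.arctan2(Rt[1,0],Rt[0,0])).round(1),'q',o['q'].round(2),'open',round(o['opening'],4))
E
python3 -c "
from h import *
where(); go([.566,.05,.33],85)"
```

```text
t 1.1 tcp [0.4843 0.1724 0.3657] grasp [0.4842 0.1724 0.2107] tz [-0.  0. -1.] yaw 84.8 q [ 0.2  -0.19  1.91  0.    1.42  0.29] open 0.0857
row [-11.45, 9.25, 3.57] [-0.0, -0.0, -0.003] dist 15.1 ang 0.2
```

Call:
arm_command:
  plan:
    - [[-11.5,9.3,3.6,0,0,0],[-11.5,9.3,3.6,0,0,0],[-11.5,9.3,3.6,0,0,0],[-11.5,9.3,3.6,0,0,0],[-11.5,9.3,3.6,0,0,0],[-11.5,9.3,3.6,0,0,0],[-11.5,9.3,3.6,0,0,0]]

```text
t: 1.68
tool_pos: [0.566, 0.052, 0.3299]
tool_rot: [-2.316, -2.121, 0.001]
contact_force: [0.3, 0.3, -0.2]
opening: 0.0859
grip_force: 0.0
```

```bash
python3 - <<'E'
from h import *
where()
im,W=cloud('wrist'); np.save('w1.npy',W); cv2.imwrite('w1.png',im); cv2.imwrite('pics/w1.png',cv2.resize(im,(800,600)))
E
```

```text
t 1.6833 tcp [0.566  0.052  0.3299] grasp [0.5659 0.0521 0.1749] tz [-0.001  0.    -1.   ] yaw 85.0 q [-0.04 -0.02  1.82  0.    1.35  0.05] open 0.0859
```

View pics/w1.png

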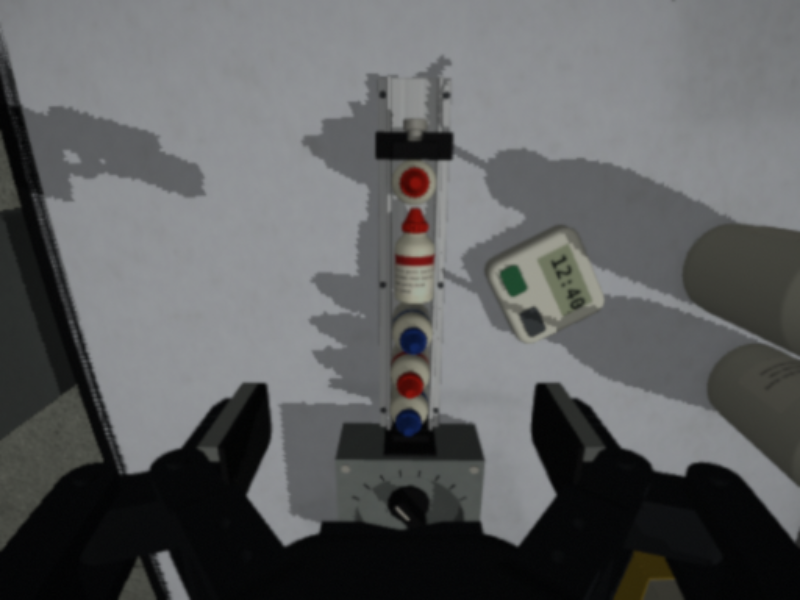

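The wrist view has the lane vertical: stop face near (415,158), bottle_1 at (414,183), fallen bottle from cap tip (415,210) to base (415,303), bottle_3 at (412,335). Timer corner is at (487,275), so I open the fingers only partway. Next I fit the positions.

```bash
python3 - <<'E'
from h import *
W=np.load('w1.npy'); im=cv2.imread('w1.png')
P=lambda u,v:W[int(v*.64),int(u*.64)].round(4)
for n,uv in dict(b1=(414,183),b1e=(414,200),tipcap=(415,222),tip1=(415,250),tip2=(415,275),tip3=(415,298),b3=(412,338),knob=(405,500),timercorner=(490,275),floor=(395,215),b3edge=(412,312),stop=(415,146)).items(): print(n,P(*uv))
# body of lying bottle: ridge
m=np.zeros(W.shape[:2],bool); m[int(243*.64):int(300*.64),int(380*.64):int(450*.64)]=1
m&=(W[...,2]>.022)&(W[...,2]<.040)
p=W[m]; print(len(p),p.mean(0).round(4),p[:,2].max().round(4))
c,s,a=cv2.minAreaRect((p[:,:2]*1000).astype(np.float32)); print('tip rect',c,s,a)
l=cv2.fitLine(p[:,:2].astype(np.float32),cv2.DIST_L2,0,.01,.01).ravel(); print(l,np.degrees(np.arctan2(l[1],l[0])))
# rails: z~12mm in lane region
m=np.zeros(W.shape[:2],bool); m[int(100*.64):int(420*.64),int(370*.64):int(455*.64)]=1
m&=(W[...,2]>.009)&(W[...,2]<.016); q=W[m]; print(len(q),cv2.minAreaRect((q[:,:2]*1000).astype(np.float32)))
# housing top
m=np.zeros(W.shape[:2],bool); m[int(425*.64):int(455*.64),int(335*.64):int(490*.64)]=1
m&=(abs(W[...,2]-.045)<.005); q=W[m]; print('housing',q[:,2].mean(),cv2.minAreaRect((q[:,:2]*1000).astype(np.float32)))
# stop top
m=np.zeros(W.shape[:2],bool); m[int(125*.64):int(165*.64),int(365*.64):int(460*.64)]=1
m&=(W[...,2]>.036); q=W[m]; print('stop',q[:,2].mean(),cv2.minAreaRect((q[:,:2]*1000).astype(np.float32)))
E
```

```text
b1 [0.5787 0.1171 0.0629]
b1e [0.5783 0.1069 0.0441]
tipcap [0.5785 0.0923 0.0245]
tip1 [0.5771 0.0762 0.0296]
tip2 [0.5759 0.0608 0.0294]
tip3 [0.5748 0.0467 0.0285]
b3 [0.571  0.0321 0.0588]
knob [nan nan nan]
timercorner [0.6241 0.053  0.015 ]
floor [0.5663 0.0957 0.0048]
b3edge [0.5721 0.0396 0.0341]
stop [0.5815 0.1356 0.0418]
868 [0.5761 0.0633 0.0276] 0.0318
tip rect (576.2716674804688, 62.428367614746094) (36.75065231323242, 23.46043586730957) 84.74781036376953
[0.12208005 0.9925203  0.57610697 0.06327789] 82.98783
1199 ((574.1840209960938, 56.324989318847656), (213.02499389648438, 46.24507141113281), 84.20748901367188)
housing 0.04371324420731237 ((564.3568725585938, -48.70930862426758), (20.11867904663086, 23.503307342529297), 86.1348876953125)
stop 0.041757273122219524 ((582.1727905273438, 132.32412719726562), (11.476632118225098, 25.45592498779297), 85.10311889648438)
```

```bash
python3 -c "
from h import *
go([.577,.069,.080],85,0,True);go([.577,.069,.0305],85,0,True)"
```

```text
row [1.74, 0.97, 9.52] [-0.0, -0.0, 0.0] dist 9.7 ang 0.0
row [1.74, 0.97, 14.47] [-0.0, -0.0, 0.0] dist 14.6 ang 0.0
```

Call:
arm_command:
  plan:
    - [[1.7,1.0,3,0,0,0],[1.7,1.0,6,0,0,0],[1.7,1.0,9.5,0,0,0],[1.7,1.0,9.5,0,0,0],[1.7,1.0,9.5,0,0,0]]
  gripper: 0.0
  force: 20

```text
t: 2.15
tool_pos: [0.5763, 0.0689, 0.2335]
tool_rot: [-2.313, -2.121, 0.005]
contact_force: [-0.3, -1.5, -0.4]
opening: 0.0422
grip_force: 0.0
```

```bash
python3 - <<'E'
from h import *
where()
im,W=cloud('wrist'); np.save('w2.npy',W); cv2.imwrite('pics/w2.png',im)
E
```

```text
t 2.15 tcp [0.5763 0.0689 0.2335] grasp [0.5756 0.0689 0.0786] tz [-0.005  0.    -1.   ] yaw 85.1 q [-0.01  0.12  1.85  0.    1.18  0.08] open 0.0422
```

View pics/w2.png

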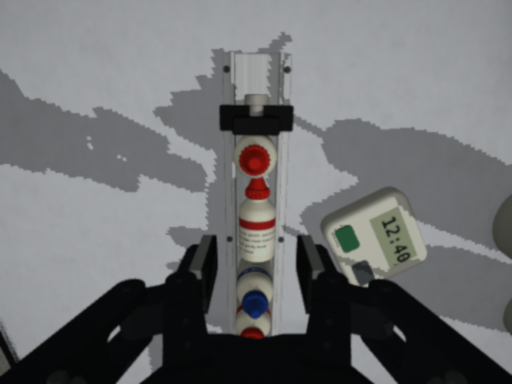

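The fingers at (216,265) and (298,265) are centred on the bottle at (257,230) and clear the timer. Going down and gripping.

Call:
arm_command:
  plan:
    - [[0,0,2,0,0,0],[0,0,4,0,0,0],[0,0,4.85,0,0,0],[0,0,4.85,0,0,0],[0,0,4.85,0,0,0]]

```text
t: 2.62
tool_pos: [0.5784, 0.0678, 0.1885]
tool_rot: [2.316, 2.121, 0.003]
contact_force: [0.3, 0.2, -0.4]
opening: 0.043
grip_force: 0.0
```

Call:
arm_command:
  plan:
    - [[0,0,0,0,0,0],[0,0,0,0,0,0],[0,0,0,0,0,0],[0,0,0,0,0,0],[0,0,0,0,0,0],[0,0,0,0,0,0],[0,0,0,0,0,0],[0,0,0,0,0,0]]
  gripper: 1.0
  force: 20

```text
t: 3.28
tool_pos: [0.5779, 0.0679, 0.1889]
tool_rot: [-2.316, -2.121, 0.001]
contact_force: [-6.0, 0.6, 7.9]
opening: 0.0239
grip_force: 20.1
```

Call:
arm_command:
  plan:
    - [[0,0,0,0,0,0],[0,0,0,0,0,0],[0,0,0.2,0,0,0],[0,0,0.35,0,0,0],[0,0,0.35,0,0,0]]
  gripper: 0.1

```text
t: 3.7
tool_pos: [0.5783, 0.0676, 0.184]
tool_rot: [2.317, 2.121, 0.001]
contact_force: [-1.0, -0.1, 4.5]
opening: 0.0385
grip_force: 2.1
```

Call:
arm_command:
  plan:
    - [[0,0,0,0,0,0],[0,0,0,0,0,0],[0,0,0,0,0,0],[0,0,0,0,0,0],[0,0,0,0,0,0],[0,0,0,0,0,0],[0,0,0,0,0,0]]
  gripper: 1.0
  force: 20

```text
t: 4.28
tool_pos: [0.5781, 0.0678, 0.1853]
tool_rot: [-2.316, -2.121, 0.002]
contact_force: [-8.2, -0.8, 14.6]
opening: 0.0238
grip_force: 26.0
```

Call:
arm_command:
  plan:
    - [[0,0,-0.3,0,0,0],[0,0,-0.6,0,0,0],[0,0,-1.0,0,0,0],[0,0,-2.5,0,0,0],[0,0,-5,0,0,0],[0,0,-8,0,0,0],[0,0,-11,0,0,0],[0,0,-11,0,0,0]]
  force: 25

```text
t: 4.95
tool_pos: [0.5801, 0.0677, 0.3006]
tool_rot: [2.311, 2.116, 0.014]
contact_force: [1.7, -0.4, 0.6]
opening: 0.0235
grip_force: 24.6
```

```bash
python3 - <<'E'
from h import *
where()
im,W=cloud('wrist'); cv2.imwrite('pics/w3.png',im)
go([.44,.15,.15],85,0,True)
go([.44,.15,.15],85,75,True)
E
```

```text
t 4.95 tcp [0.5801 0.0677 0.3006] grasp [0.582  0.0677 0.1457] tz [ 0.012 -0.    -1.   ] yaw 85.0 q [-0.01  0.04  1.81 -0.    1.28  0.08] open 0.0235
row [6.98, -14.6, -0.84] [0.009, -0.001, -0.001] dist 16.2 ang 0.5
row [-8.0, -14.69, 10.64] [0.008, 1.308, 0.005] dist 19.8 ang 75.0
```

View pics/w3.png

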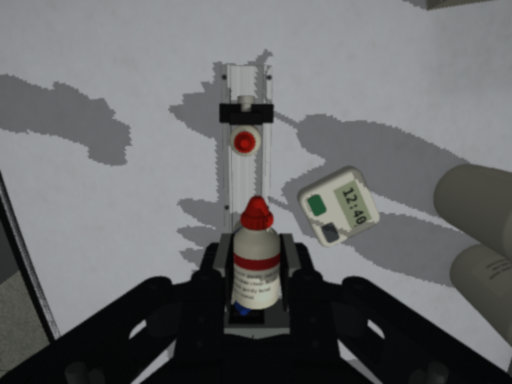

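Call:
arm_command:
  plan:
    - [[7,-14.6,-3,0,0,0],[7,-14.6,-3,0,0,0],[7,-14.6,-3,0,0,0],[7,-14.6,-3,0,0,0],[7,-14.6,-3,0,0,0],[7,-14.6,-3,0,0,0]]

```text
t: 5.5
tool_pos: [0.4369, 0.151, 0.3222]
tool_rot: [-2.314, -2.124, 0.001]
contact_force: [0.1, -0.1, -1.0]
opening: 0.0237
grip_force: 24.8
```

Call:
arm_command:
  plan:
    - [[-15,0,11.5,0,1.31,0],[-15,0,11.5,0,1.31,0],[-15,0,11.5,0,1.31,0],[-15,0,11.5,0,1.31,0],[-15,0,11.5,0,1.31,0],[-15,0,11.5,0,1.31,0],[-15,0,11.5,0,1.31,0],[-15,0,11.5,0,1.31,0],[-15,0,11.5,0,1.31,0],[-15,0,11.5,0,1.31,0],[-15,0,11.5,0,1.31,0],[-15,0,11.5,0,1.31,0]]

```text
t: 6.5
tool_pos: [0.4253, -0.0002, 0.2062]
tool_rot: [-1.474, -1.342, -1.13]
contact_force: [-0.2, 0.1, -0.7]
opening: 0.0237
grip_force: 24.8
```

```bash
python3 - <<'E'
from h import *
where()
im,W=cloud('wrist'); np.save('w4.npy',W); cv2.imwrite('w4.png',im)
im2,S=cloud('scene'); np.save('s4.npy',S); 
cv2.imwrite('pics/w4.png',np.vstack([im,cv2.resize(im2[100:250,100:400],(512,216))]))
E
```

```text
t 6.5 tcp [ 4.253e-01 -2.000e-04  2.062e-01] grasp [0.4387 0.149  0.1665] tz [ 0.086  0.963 -0.257] yaw 83.9 q [-0.42 -0.05  2.23  1.17  1.68 -0.68] open 0.0237
```

View pics/w4.png

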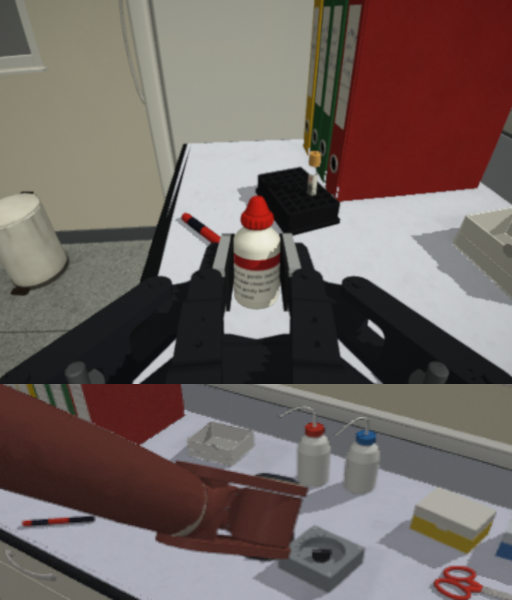

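The bottle is held near upright at (258,255) with the gripper at 75° tilt. The scene view shows the housing clear. Lowering to the worktop.

Call:
arm_command:
  plan:
    - [[-3.86,0,1.03,0,0,0],[-7.7,0,2.06,0,0,0],[-10.6,0,2.8,0,0,0],[-12.1,0,3.2,0,0,0],[-12.1,0,3.2,0,0,0],[-12.1,0,3.2,0,0,0]]

```text
t: 7.1
tool_pos: [0.4254, 0.0005, 0.0827]
tool_rot: [-1.472, -1.347, -1.129]
contact_force: [-0.1, 0.5, -0.6]
opening: 0.0237
grip_force: 24.8
```

Call:
arm_command:
  plan:
    - [[-0.3,0,0.08,0,0,0],[-0.5,0,0.13,0,0,0],[-0.7,0,0.19,0,0,0],[-0.7,0,0.19,0,0,0]]

```text
t: 7.43
tool_pos: [0.4257, 0.0005, 0.0763]
tool_rot: [-1.472, -1.35, -1.131]
contact_force: [0.1, 0.6, 0.6]
opening: 0.0238
grip_force: 24.8
```

```bash
python3 - <<'E'
from h import *
where(); print(get_obs()['contact_force'])
E
```

```text
t 7.4333 tcp [0.4257 0.0005 0.0763] grasp [0.4389 0.1496 0.0363] tz [ 0.085  0.962 -0.259] yaw 85.3 q [-0.41  0.3   2.19  1.16  1.55 -0.96] open 0.0238
[0.06008942 0.61181262 0.62481663]
```

Call:
arm_command:
  plan:
    - [[-0.1,0,0.03,0,0,0],[-0.2,0,0.05,0,0,0],[-0.2,0,0.05,0,0,0]]

```text
t: 7.68
tool_pos: [0.4253, 0.0006, 0.0738]
tool_rot: [-1.472, -1.348, -1.131]
contact_force: [0.9, -0.1, -0.6]
opening: 0.0235
grip_force: 24.8
```

Call:
arm_command:
  plan:
    - [[-0.1,0,0.03,0,0,0],[-0.2,0,0.05,0,0,0],[-0.2,0,0.05,0,0,0]]

```text
t: 7.93
tool_pos: [0.4252, 0.0005, 0.0715]
tool_rot: [-1.472, -1.347, -1.13]
contact_force: [-0.5, 0.2, -0.8]
opening: 0.0234
grip_force: 24.8
```

Call:
arm_command:
  plan:
    - [[-0.1,0,0.03,0,0,0],[-0.2,0,0.05,0,0,0],[-0.2,0,0.05,0,0,0]]

```text
t: 8.18
tool_pos: [0.4255, 0.0004, 0.07]
tool_rot: [-1.47, -1.346, -1.132]
contact_force: [-1.9, -0.5, 5.2]
opening: 0.024
grip_force: 25.1
```

Call:
arm_command:
  plan:
    - [[-0.1,0,0.03,0,0,0],[-0.15,0,0.04,0,0,0],[-0.15,0,0.04,0,0,0]]

```text
t: 8.43
tool_pos: [0.4257, 0.0003, 0.0692]
tool_rot: [-1.466, -1.345, -1.134]
contact_force: [-2.7, -3.4, 11.9]
opening: 0.0233
grip_force: 25.5
```

Call:
arm_command:
  plan:
    - [[-0.38,0,0.0,0,0.03,0],[-0.8,0,0.0,0,0.06,0],[-0.8,0,0,0,0.06,0],[-0.8,0,0,0,0.06,0]]

```text
t: 8.77
tool_pos: [0.4253, -0.0017, 0.0602]
tool_rot: [-1.426, -1.305, -1.166]
contact_force: [-0.2, -0.4, 4.5]
opening: 0.0233
grip_force: 24.9
```

```bash
python3 - <<'E'
from h import *
where(); print(get_obs()['contact_force'])
E
```

```text
t 8.7667 tcp [ 0.4253 -0.0017  0.0602] grasp [0.4387 0.1496 0.0295] tz [ 0.087  0.976 -0.198] yaw 84.8 q [-0.42  0.37  2.17  1.18  1.59 -1.  ] open 0.0233
[-0.15084216 -0.44183201  4.49622103]
```

Lean is now about 11°. Releasing, letting it settle, then backing off along the tool axis.

Call:
arm_command:
  plan:
    - [[0,0,0,0,0,0],[0,0,0,0,0,0],[0,0,0,0,0,0],[0,0,0,0,0,0],[0,0,0,0,0,0],[0,0,0,0,0,0],[0,0,0,0,0,0]]
  gripper: 0.0

```text
t: 9.35
tool_pos: [0.4251, -0.0015, 0.0603]
tool_rot: [-1.427, -1.307, -1.166]
contact_force: [0.5, -0.5, 0.1]
opening: 0.0428
grip_force: 0.0
```

Call:
arm_command:
  plan:
    - [[0.2,0,-2,0,0,0],[0.4,0,-4,0,0,0],[0.5,0,-6,0,0,0],[0.7,0,-8,0,0,0],[3,0,-9,0,0,0],[6,0,-10,0,0,0],[6,0,-10,0,0,0]]

```text
t: 9.93
tool_pos: [0.4195, -0.0892, 0.1435]
tool_rot: [-1.427, -1.314, -1.172]
contact_force: [1.2, 0.1, -0.8]
opening: 0.043
grip_force: 0.0
```

```bash
python3 - <<'E'
from h import *
where()
im,W=cloud('wrist'); np.save('w5.npy',W); cv2.imwrite('pics/w5.png',im)
m=(W[...,0]>.38)&(W[...,0]<.50)&(W[...,1]>.11)&(W[...,1]<.22)&(W[...,2]>.015)&(W[...,2]<.07)
p=W[m];print(len(p),p.mean(0),p.min(0),p.max(0))
E
```

```text
t 9.9333 tcp [ 0.4195 -0.0892  0.1435] grasp [0.4333 0.062  0.1122] tz [ 0.089  0.975 -0.202] yaw 87.2 q [-0.6   0.18  2.16  1.06  1.78 -0.88] open 0.043
1030 [0.44071102 0.14984823 0.03518604] [0.42843923 0.14314871 0.01500557] [0.45360939 0.16415776 0.05721547]
```

View pics/w5.png

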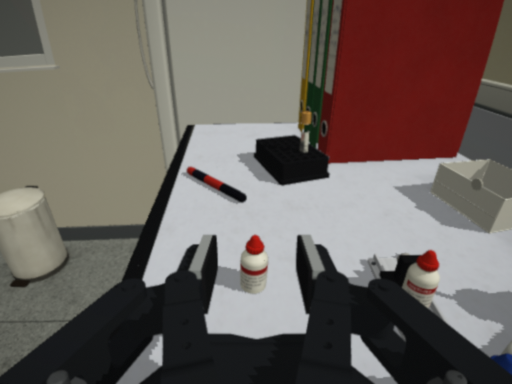

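The bottle stands at (254,265) px, at world (0.441, 0.156). Now going vertical above it.

```bash
python3 -c "
from h import *
go([.441,.1557,.15],85,0,True)"
```

```text
row [20.97, 0.14, 20.7] [0.006, -1.367, 0.003] dist 29.5 ang 78.3
```

Call:
arm_command:
  plan:
    - [[4,0,0,0,0,0],[8,0,3,0,-0.1,0],[21,0.1,20.7,0.006,-1.367,0],[21,0.1,20.7,0.006,-1.367,0],[21,0.1,20.7,0.006,-1.367,0],[21,0.1,20.7,0.006,-1.367,0],[21,0.1,20.7,0.006,-1.367,0],[21,0.1,20.7,0.006,-1.367,0],[21,0.1,20.7,0.006,-1.367,0],[21,0.1,20.7,0.006,-1.367,0],[21,0.1,20.7,0.006,-1.367,0],[21,0.1,20.7,0.006,-1.367,0]]

```text
t: 10.98
tool_pos: [0.4397, 0.1569, 0.3025]
tool_rot: [-2.302, -2.119, -0.01]
contact_force: [0.4, 0.0, -1.1]
opening: 0.043
grip_force: 0.0
```

Call:
arm_command:
  plan:
    - [[0,0,0,0,0,0],[0,0,0,0,0,0],[0,0,0,0,0,0]]

```text
t: 11.23
tool_pos: [0.4398, 0.1565, 0.3025]
tool_rot: [-2.298, -2.113, -0.019]
contact_force: [-0.2, 0.1, -0.4]
opening: 0.0427
grip_force: 0.0
```

```bash
python3 - <<'E'
from h import *
where()
go([.441,.1557,.027],85,0,True)
im,W=cloud('wrist'); np.save('w6.npy',W); cv2.imwrite('w6.png',im)
m=(W[...,0]>.40)&(W[...,0]<.48)&(W[...,1]>.12)&(W[...,1]<.20)&(W[...,2]>.008)&(W[...,2]<.066)
p=W[m];print(len(p),p.min(0),p.max(0)); t=p[p[:,2]>.05]; print('cap',len(t),t.mean(0))
E
```

```text
t 11.2333 tcp [0.4398 0.1565 0.3025] grasp [0.4391 0.16   0.1475] tz [-0.004  0.023 -1.   ] yaw 85.2 q [ 0.18 -0.25  2.07  0.02  1.32  0.26] open 0.0427
row [-0.34, 0.2, 12.05] [-0.006, -0.022, 0.003] dist 12.1 ang 1.3
798 [0.42886983 0.14656446 0.00818102] [0.45389585 0.17005147 0.05846514]
cap 156 [0.44226778 0.15890002 0.05402685]
```

Call:
arm_command:
  plan:
    - [[-0.2,0.25,3,-0.006,-0.022,0],[-0.2,0.25,6,-0.006,-0.022,0],[-0.2,0.25,8.5,-0.006,-0.022,0],[-0.2,0.25,11,-0.006,-0.022,0],[-0.2,0.25,12.05,-0.006,-0.022,0],[-0.2,0.25,12.05,-0.006,-0.022,0],[-0.2,0.25,12.05,-0.006,-0.022,0]]

```text
t: 11.87
tool_pos: [0.4422, 0.1564, 0.1831]
tool_rot: [2.313, 2.124, -0.001]
contact_force: [0.3, 0.2, 0.4]
opening: 0.0429
grip_force: 0.0
```

Call:
arm_command:
  plan:
    - [[0,0,0,0,0,0],[0,0,0,0,0,0],[0,0,0,0,0,0],[0,0,0,0,0,0],[0,0,0,0,0,0],[0,0,0,0,0,0],[0,0,0,0,0,0]]
  gripper: 1.0
  force: 20

```text
t: 12.45
tool_pos: [0.4431, 0.1569, 0.1851]
tool_rot: [2.31, 2.123, 0.004]
contact_force: [-1.6, -1.3, 7.0]
opening: 0.0241
grip_force: 21.0
```

```bash
python3 - <<'E'
from h import *
where()
W=np.load('w1.npy')
# standing caps in earlier view: bottle_1, bottle_3
for n,(u0,u1,v0,v1) in dict(b1=(390,440,165,205),b3=(385,440,318,352)).items():
    w=W[int(v0*.64):int(v1*.64),int(u0*.64):int(u1*.64)]; t=w[w[...,2]>.053]; print(n,len(t),t.mean(0).round(4))
E
```

```text
t 12.45 tcp [0.4431 0.1569 0.1851] grasp [0.4438 0.1566 0.0301] tz [ 0.005 -0.002 -1.   ] yaw 85.2 q [ 0.18 -0.07  2.13 -0.    1.07  0.27] open 0.0241
b1 291 [0.5796 0.1171 0.0579]
b3 203 [0.572  0.0298 0.0578]
```

```bash
python3 -c "
from h import *
go([.577,.0735,.13],85,0,True);go([.577,.0735,.055],85,0,True)"
```

```text
row [-7.19, 14.09, -9.92] [0.005, 0.001, 0.003] dist 18.7 ang 0.3
row [-7.18, 14.06, -2.42] [0.005, 0.001, 0.003] dist 16.0 ang 0.3
```

Call:
arm_command:
  plan:
    - [[0,0,-3,0,0,0],[0,0,-6,0,0,0],[0,0,-9.9,0,0,0],[-2,3.5,-9.9,0,0,0],[-3.5,7,-9.9,0,0,0],[-5.5,10.5,-9.9,0,0,0],[-7.2,14.1,-9.9,0.003,0,0.003],[-7.2,14.1,-9.9,0.003,0,0.003],[-7.2,14.1,-9.9,0.003,0,0.003],[-7.2,14.1,-7,0.003,0,0.003],[-7.2,14.1,-4.5,0.003,0,0.003],[-7.2,14.1,-4.5,0.003,0,0.003]]

```text
t: 13.45
tool_pos: [0.573, 0.0738, 0.2231]
tool_rot: [-2.311, -2.119, 0.015]
contact_force: [-2.2, -0.1, -1.4]
opening: 0.024
grip_force: 20.1
```

```bash
python3 - <<'E'
from h import *
where()
im,W=cloud('wrist'); np.save('w7.npy',W); cv2.imwrite('w7.png',im); cv2.imwrite('pics/w7.png',cv2.resize(im[100:340,130:400],(800,711))[:600])
E
```

```text
t 13.45 tcp [0.573  0.0738 0.2231] grasp [0.5712 0.0736 0.0681] tz [-0.011 -0.002 -1.   ] yaw 85.0 q [-0.    0.13  1.86 -0.    1.17  0.09] open 0.024
```

View pics/w7.png

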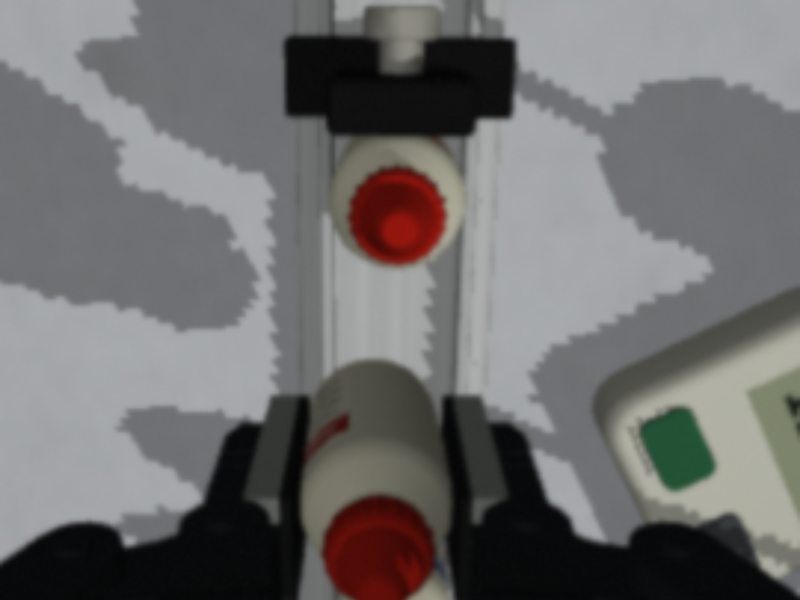

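The bottle is in the grip at (375,450). The rails are centred about 396 px, so the arm was still moving. I let it settle and measure again.

Call:
arm_command:
  plan:
    - [[0,0,0,0,0,0],[0,0,0,0,0,0],[0,0,0,0,0,0],[0,0,0,0,0,0]]

```text
t: 13.83
tool_pos: [0.577, 0.0733, 0.2304]
tool_rot: [2.314, 2.121, 0.0]
contact_force: [0.2, -0.2, -0.9]
opening: 0.0238
grip_force: 20.1
```

```bash
cat > lane.py <<'E'
from h import *
where()
im,W=cloud('wrist')
Rt=R.from_rotvec(get_obs()['tool_rot']).as_matrix(); tp=get_obs()['tool_pos']
L=(W-tp)@Rt  # tool frame
c=np.array([.577,.0735]); d=np.array([np.cos(np.radians(85)),np.sin(np.radians(85))]); n=np.array([d[1],-d[0]])
rel=W[...,:2]-c; a=rel@d; s=rel@n; z=W[...,2]
def band(m,name):
    if m.sum()>5: print(name,m.sum(),'s mid',(np.percentile(s[m],2)+np.percentile(s[m],98)).round(4)/2,'mean',s[m].mean().round(4),'tool y mid',((np.percentile(L[...,1][m],2)+np.percentile(L[...,1][m],98))/2).round(4),'a',a[m].min().round(3),a[m].max().round(3))
near=(abs(s)<.03)
band(near&(a>.008)&(a<.03)&(z>.009)&(z<.0155),'rails')
band((abs(s)<.016)&(a>.008)&(a<.03)&(abs(z-.006)<.002),'floor')
band((abs(s)<.02)&(a>.045)&(a<.07)&(z>.036)&(z<.047),'stop')
band((abs(s)<.02)&(a>.025)&(a<.06)&(z>.05),'b1cap')
band((abs(s)<.02)&(abs(a)<.02)&(z>.045)&(z<.08),'held')
band((abs(s)<.02)&(abs(a)<.02)&(z>.06),'heldcap')
E
python3 lane.py
```

```text
t 13.8333 tcp [0.577  0.0733 0.2304] grasp [0.5773 0.073  0.0754] tz [ 0.002 -0.002 -1.   ] yaw 85.0 q [-0.    0.12  1.85 -0.    1.17  0.09] open 0.0238
rails 270 s mid -0.00085 mean -0.0003 tool y mid -0.0011 a 0.008 0.03
floor 804 s mid -0.001 mean -0.0007 tool y mid -0.0012 a 0.008 0.03
stop 1407 s mid -0.00035 mean -0.0006 tool y mid -0.0005 a 0.045 0.065
b1cap 775 s mid -0.00125 mean -0.0011 tool y mid -0.0014 a 0.036 0.052
held 2067 s mid 5e-05 mean 0.0006 tool y mid -0.0 a -0.011 0.013
heldcap 15716 s mid 0.0001 mean 0.0 tool y mid 0.0 a -0.011 0.02
```

Call:
arm_command:
  plan:
    - [[0,-0.08,1,0,0,0],[0,-0.08,2,0,0,0],[0,-0.08,3,0,0,0],[0,-0.08,3.4,0,0,0],[0,-0.08,3.4,0,0,0],[0,-0.08,3.4,0,0,0]]

```text
t: 14.38
tool_pos: [0.5753, 0.0731, 0.1935]
tool_rot: [-2.316, -2.121, 0.006]
contact_force: [-0.5, 0.4, -0.1]
opening: 0.0238
grip_force: 20.0
```

Call:
arm_command:
  plan:
    - [[0,0,0.1,0,0,0],[0,0,0.2,0,0,0],[0,0,0.3,0,0,0],[0,0,0.3,0,0,0],[0,0,0.3,0,0,0]]

```text
t: 14.8
tool_pos: [0.5756, 0.0731, 0.1915]
tool_rot: [2.316, 2.122, -0.003]
contact_force: [0.3, 0.5, 0.8]
opening: 0.0241
grip_force: 20.0
```

Call:
arm_command:
  plan:
    - [[0,0,0.1,0,0,0],[0,0,0.1,0,0,0],[0,0,0.1,0,0,0]]

```text
t: 15.05
tool_pos: [0.5758, 0.0731, 0.1911]
tool_rot: [2.316, 2.122, -0.003]
contact_force: [-1.7, -0.8, 4.4]
opening: 0.0241
grip_force: 20.7
```

Call:
arm_command:
  plan:
    - [[0,0,0,0,0,0],[0,0,0,0,0,0],[0,0,0,0,0,0],[0,0,0,0,0,0],[0,0,0,0,0,0],[0,0,0,0,0,0]]
  gripper: 0.0

```text
t: 15.55
tool_pos: [0.5755, 0.0731, 0.1903]
tool_rot: [2.316, 2.122, -0.004]
contact_force: [-0.4, -0.6, 0.4]
opening: 0.0425
grip_force: 0.0
```

Call:
arm_command:
  plan:
    - [[0,0,-1.5,0,0,0],[0,0,-3,0,0,0],[0,0,-6,0,0,0],[0,0,-9,0,0,0],[0,0,-12,0,0,0],[0,0,-12,0,0,0],[0,0,-12,0,0,0]]

```text
t: 16.13
tool_pos: [0.5766, 0.0734, 0.3133]
tool_rot: [2.313, 2.119, 0.003]
contact_force: [0.6, 0.2, -1.0]
opening: 0.0431
grip_force: 0.0
```

```bash
python3 lane.py; python3 - <<'E'
from h import *
im,W=cloud('wrist'); np.save('w8.npy',W); cv2.imwrite('pics/w8.png',im)
E
```

```text
t 16.1333 tcp [0.5766 0.0734 0.3133] grasp [0.5772 0.0731 0.1583] tz [ 0.004 -0.002 -1.   ] yaw 85.0 q [-0.    0.02  1.8  -0.    1.31  0.09] open 0.0431
rails 184 s mid -0.0008 mean -0.0014 tool y mid 0.0004 a 0.008 0.03
floor 454 s mid -0.00075 mean -0.0007 tool y mid 0.0004 a 0.008 0.03
stop 591 s mid -0.0005 mean -0.0005 tool y mid 0.0006 a 0.045 0.065
b1cap 333 s mid -0.0012 mean -0.0011 tool y mid -0.0 a 0.035 0.052
held 341 s mid 0.0006 mean 0.0005 tool y mid 0.0017 a -0.007 0.009
heldcap 8557 s mid -0.00015 mean -0.0006 tool y mid 0.001 a -0.011 0.02
```

View pics/w8.png

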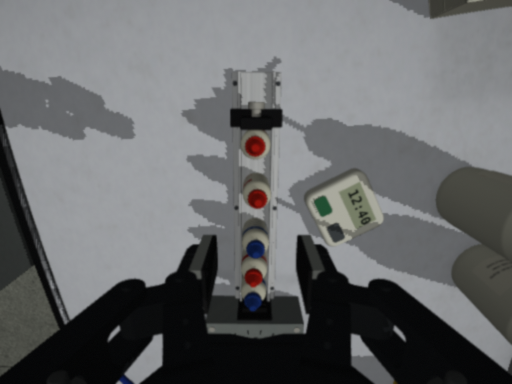

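All four neighbours stand and the refitted bottle is at (257,192), upright in line. Step 1 done. Moving on to view the knob.

Call:
arm_command:
  plan:
    - [[-3.5,0,-1,0,0,0],[-7,0,-2,0,0,0],[-10.5,0,-2,0,0,0],[-10.5,0,-2,0,0,0],[-10.5,0,-2,0,0,0],[-10.5,0,-2,0,0,0]]
  gripper: 0.33

```text
t: 16.73
tool_pos: [0.5661, -0.031, 0.3286]
tool_rot: [-2.315, -2.12, 0.006]
contact_force: [0.2, 0.0, 0.1]
opening: 0.0286
grip_force: 0.0
```

```bash
python3 - <<'E'
from h import *
where()
im,W=cloud('wrist'); np.save('w9.npy',W); cv2.imwrite('w9.png',im); cv2.imwrite('pics/w9.png',cv2.resize(im,(800,600)))
x,y,z=W[...,0],W[...,1],W[...,2]
roi=(x>.45)&(x<.67)&(y>-.22)&(y<-.03)
m=roi&(abs(z-.045)<.0035); q=(W[m][:,:2]*1000).astype(np.float32); print('top',len(q),cv2.minAreaRect(q))
f=roi&(abs(z-.025)<.003)&(np.hypot(x-.556,y+.11)<.045); q=(W[f][:,:2]*1000).astype(np.float32); print('floor',len(q),cv2.minEnclosingCircle(q))
# black bar: height 0.036-0.0455 inside radius 20mm
b=(np.hypot(x-.556,y+.11)<.022)&(z>.038)&(z<.048); q=(W[b][:,:2]*1000).astype(np.float32); print('bar',len(q),cv2.minAreaRect(q) if len(q)>3 else '')
E
```

```text
t 16.7333 tcp [ 0.5661 -0.031   0.3286] grasp [ 0.5654 -0.0311  0.1736] tz [-0.005 -0.001 -1.   ] yaw 85.0 q [-0.19 -0.02  1.82 -0.    1.35 -0.1 ] open 0.0286
top 3355 ((559.3120727539062, -98.09770202636719), (137.93003845214844, 100.41932678222656), 84.5112533569336)
floor 2207 ((557.2374877929688, -118.75967407226562), 36.24485397338867)
bar 330 ((558.0331420898438, -112.5603256225586), (11.030062675476074, 32.018821716308594), 31.660301208496094)
```

View pics/w9.png

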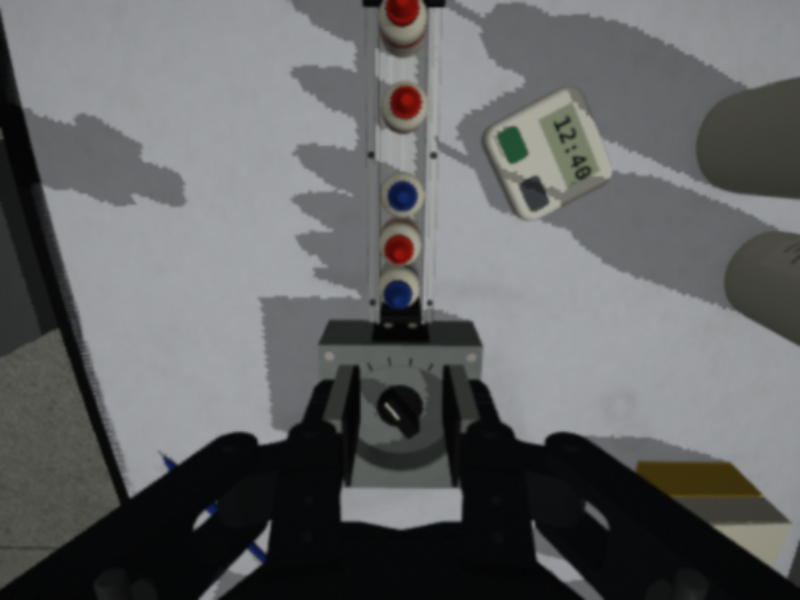

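The knob bar is centred at about (402,410) px and lies along 121.7°, as expected. The five bottles stand in line.

```bash
python3 - <<'E'
from h import *
c=np.array([.577,.0735]); d=np.array([np.cos(np.radians(85)),np.sin(np.radians(85))]); n=np.array([d[1],-d[0]])
for f,lo,hi,nm in [('w9.npy',-.135,-.09,'follower top'),('w8.npy',.03,.08,'stop top')]:
    W=np.load(f); rel=W[...,:2]-c; a=rel@d; s=rel@n; z=W[...,2]
    m=(abs(s)<.011)&(a>lo)&(a<hi)&(z>.038)&(z<.049); print(nm,m.sum(),np.percentile(a[m],[1,5,50,95,99]).round(4), z[m].mean())
go([.558,-.1126,.10],121.7,0,True);go([.558,-.1126,.048],121.7,0,True)
E
```

```text
follower top 486 [-0.1349 -0.1346 -0.1148 -0.091  -0.0901] 0.042598153460306334
stop top 669 [0.032  0.034  0.0547 0.0636 0.0643] 0.042251195581781954
row [-8.24, -0.07, 7.4] [-0.004, -0.0, -0.64] dist 11.1 ang 36.7
row [-8.24, -0.05, 12.6] [-0.004, -0.0, -0.64] dist 15.1 ang 36.7
```

Call:
arm_command:
  plan:
    - [[-3,0,0,0,0,-0.12],[-6,0,2,0,0,-0.24],[-8.2,-0.1,5,-0.004,0,-0.36],[-8.2,-0.1,7.4,-0.004,0,-0.48],[-8.2,-0.1,7.4,-0.004,0,-0.6],[-8.2,-0.1,7.4,-0.004,0,-0.64],[-8.2,-0.1,7.4,-0.004,0,-0.64],[-8.2,-0.1,7.4,-0.004,0,-0.64],[-8.2,-0.1,7.4,-0.004,0,-0.64]]

```text
t: 17.53
tool_pos: [0.5586, -0.1121, 0.2568]
tool_rot: [1.53, 2.741, 0.001]
contact_force: [-0.3, 0.7, 0.4]
opening: 0.0285
grip_force: 0.0
```

```bash
python3 -c "
from h import *
where();go([.558,-.1126,.048],121.7,0,True)"
```

```text
t 17.5333 tcp [ 0.5586 -0.1121  0.2568] grasp [ 0.559  -0.1123  0.1018] tz [ 0.003 -0.001 -1.   ] yaw 121.7 q [-0.33  0.06  1.86 -0.    1.21 -0.88] open 0.0285
row [0.0, -0.08, 5.38] [0.002, 0.002, -0.001] dist 5.4 ang 0.2
```

Call:
arm_command:
  plan:
    - [[0,-0.08,1.5,0,0,0],[0,-0.08,3,0,0,0],[0,-0.08,4.5,0,0,0],[0,-0.08,5.2,0,0,0],[0,-0.08,5.2,0,0,0],[0,-0.08,5.2,0,0,0]]

```text
t: 18.03
tool_pos: [0.5578, -0.1132, 0.2049]
tool_rot: [1.53, 2.741, 0.0]
contact_force: [0.3, -0.4, -0.3]
opening: 0.0285
grip_force: 0.0
```

Call:
arm_command:
  plan:
    - [[0,0,0,0,0,0],[0,0,0,0,0,0],[0,0,0,0,0,0],[0,0,0,0,0,0],[0,0,0,0,0,0],[0,0,0,0,0,0],[0,0,0,0,0,0]]
  gripper: 1.0
  force: 25

```text
t: 18.62
tool_pos: [0.5574, -0.1142, 0.2061]
tool_rot: [1.53, 2.742, -0.005]
contact_force: [-7.5, -4.0, 4.2]
opening: 0.0101
grip_force: 28.4
```

```bash
python3 -c "
from h import *
where();o=get_obs();print(o['contact_force'],o['wrist_torque'],o['effort'][5])"
```

```text
t 18.6167 tcp [ 0.5574 -0.1142  0.2061] grasp [ 0.5573 -0.1148  0.0511] tz [-0.    -0.003 -1.   ] yaw 121.7 q [-0.33  0.13  1.89 -0.    1.13 -0.88] open 0.0101
[-7.46736217 -4.00151634  4.15351645] [-0.52245833  1.16217624  0.00948631] 0.018444479210302234
```

Call:
arm_command:
  plan:
    - [[0,0,0,0,0,0.03],[0,0,0,0,0,0.06],[0,0,0,0,0,0.09],[0,0,0,0,0,0.12],[0,0,0,0,0,0.15],[0,0,0,0,0,0.18],[0,0,0,0,0,0.21],[0,0,0,0,0,0.24],[0,0,0,0,0,0.27],[0,0,0,0,0,0.3],[0,0,0,0,0,0.33],[0,0,0,0,0,0.36]]

```text
t: 19.62
tool_pos: [0.5572, -0.1143, 0.2061]
tool_rot: [1.998, 2.423, -0.006]
contact_force: [-8.4, -3.2, 4.9]
opening: 0.01
grip_force: 28.6
```

```bash
cat > st.py <<'E'
from h import *
where();o=get_obs();print(o['contact_force'].round(1),o['wrist_torque'].round(3),o['effort'][5].round(3),o['grip_force'])
im,W=cloud('wrist')
c=np.array([.577,.0735]); d=np.array([np.cos(np.radians(85)),np.sin(np.radians(85))]); n=np.array([d[1],-d[0]])
rel=W[...,:2]-c; a=rel@d; s=rel@n; z=W[...,2]
m=(abs(s)<.012)&(z>.054)&(z<.068)&(a>-.12)&(a<.06)
h,_=np.histogram(a[m],bins=np.arange(-.12,.061,.003)); print('caps a(mm):count',{int(-120+3*i):int(k) for i,k in enumerate(h) if k>8})
cv2.imwrite('last.png',im)
E
python3 st.py
```

```text
t 19.6167 tcp [ 0.5572 -0.1143  0.2061] grasp [ 0.557  -0.1149  0.0511] tz [-0.001 -0.004 -1.   ] yaw 101.0 q [-0.33  0.13  1.89 -0.    1.13 -0.52] open 0.01
[-8.4 -3.2  4.9] [-0.67   1.393  0.105] -0.192 28.551530241966248
caps a(mm):count {-96: 40, -93: 281, -90: 398, -87: 326, -84: 174, -81: 80}
```

Call:
arm_command:
  plan:
    - [[0,0,0,0,0,0.03],[0,0,0,0,0,0.06],[0,0,0,0,0,0.09],[0,0,0,0,0,0.12],[0,0,0,0,0,0.15],[0,0,0,0,0,0.18],[0,0,0,0,0,0.21],[0,0,0,0,0,0.24],[0,0,0,0,0,0.27],[0,0,0,0,0,0.3],[0,0,0,0,0,0.33],[0,0,0,0,0,0.36]]

```text
t: 20.67
tool_pos: [0.557, -0.1144, 0.2061]
tool_rot: [2.399, 2.026, -0.007]
contact_force: [-9.9, -4.2, 7.7]
opening: 0.0107
grip_force: 28.7
```

```bash
python3 st.py; python3 - <<'E'
from h import *
im,S=cloud('scene'); 
c=np.array([.577,.0735]); d=np.array([np.cos(np.radians(85)),np.sin(np.radians(85))]); n=np.array([d[1],-d[0]])
for nm,X in (('before',np.load('scene.npy')),('now',S)):
    rel=X[...,:2]-c; a=rel@d; s=rel@n; z=X[...,2]
    m=(abs(s)<.013)&(z>.052)&(z<.068)&(a>-.11)&(a<.07); h,_=np.histogram(a[m],bins=np.arange(-.11,.071,.005)); print(nm,{int(round(-110+5*i)):int(k) for i,k in enumerate(h) if k})
E
```

```text
t 20.6667 tcp [ 0.557  -0.1144  0.2061] grasp [ 0.5566 -0.115   0.0511] tz [-0.002 -0.004 -1.   ] yaw 80.4 q [-0.33  0.13  1.89 -0.    1.13 -0.16] open 0.0107
[-9.9 -4.2  7.7] [-0.694  1.627  0.076] -0.172 28.70596557855606
caps a(mm):count {-81: 90, -78: 255}
before {-110: 10, -105: 6, -100: 1, -90: 2, -85: 9, -80: 6, -75: 1, -60: 3, -55: 8, -50: 6, -45: 1, 30: 4, 35: 9, 40: 5, 45: 1}
now {-85: 6, -80: 9, -75: 5, -70: 1, -60: 4, -55: 10, -50: 4, -35: 4, -30: 10, -25: 3, -15: 1, -10: 5, -5: 9, 0: 4, 30: 3, 35: 10, 40: 4, 45: 1}
```

Call:
arm_command:
  plan:
    - [[0,0,0,0,0,0.03],[0,0,0,0,0,0.06],[0,0,0,0,0,0.09],[0,0,0,0,0,0.12],[0,0,0,0,0,0.15],[0,0,0,0,0,0.18],[0,0,0,0,0,0.21],[0,0,0,0,0,0.24],[0,0,0,0,0,0.27],[0,0,0,0,0,0.3],[0,0,0,0,0,0.33],[0,0,0,0,0,0.36]]

```text
t: 21.77
tool_pos: [0.5567, -0.1143, 0.2061]
tool_rot: [2.723, 1.564, -0.008]
contact_force: [-11.2, -3.6, 8.3]
opening: 0.0098
grip_force: 28.9
```

```bash
cat > sc.py <<'E'
from h import *
where();o=get_obs();print(o['contact_force'].round(1),o['wrist_torque'].round(3),o['effort'][5].round(3))
im,S=cloud('scene')
c=np.array([.577,.0735]); d=np.array([np.cos(np.radians(85)),np.sin(np.radians(85))]); n=np.array([d[1],-d[0]])
rel=S[...,:2]-c; a=rel@d; s=rel@n; z=S[...,2]
m=(abs(s)<.014)&(z>.050)&(z<.068)&(a>-.11)&(a<.07); A=np.sort(a[m]); g=np.split(A,np.where(np.diff(A)>.006)[0]+1)
print([(round(k.mean()*1000,1),len(k)) for k in g])
m=(abs(s)<.01)&(a>.03)&(a<.09)&(z>.036)&(z<.047); print('stop',np.percentile(a[m],[5,50,95]).round(4)*1000)
E
python3 sc.py
```

```text
t 21.7667 tcp [ 0.5567 -0.1143  0.2061] grasp [ 0.5562 -0.1148  0.0511] tz [-0.004 -0.003 -1.   ] yaw 59.7 q [-0.33  0.13  1.89 -0.    1.13  0.2 ] open 0.0098
[-11.2  -3.6   8.3] [-0.557  1.887  0.127] -0.173
[(np.float64(-62.0), 23), (np.float64(-38.4), 22), (np.float64(-13.0), 22), (np.float64(11.8), 21), (np.float64(37.9), 22)]
stop [31.1 53.8 61.4]
```

Call:
arm_command:
  plan:
    - [[0,0,0,0,0,0.015],[0,0,0,0,0,0.03],[0,0,0,0,0,0.04],[0,0,0,0,0,0.04]]

```text
t: 22.15
tool_pos: [0.5567, -0.1143, 0.2061]
tool_rot: [2.753, 1.511, -0.008]
contact_force: [-11.0, -3.1, 8.1]
opening: 0.0102
grip_force: 28.9
```

```bash
python3 sc.py
```

```text
t 22.15 tcp [ 0.5567 -0.1143  0.2061] grasp [ 0.5561 -0.1148  0.0511] tz [-0.004 -0.003 -1.   ] yaw 57.5 q [-0.33  0.13  1.89 -0.    1.13  0.24] open 0.0102
[-11.   -3.1   8.1] [-0.587  1.921  0.055] 0.133
[(np.float64(-61.4), 23), (np.float64(-37.0), 21), (np.float64(-12.0), 22), (np.float64(12.7), 21), (np.float64(37.9), 22)]
stop [30.8 43.3 61.4]
```

Call:
arm_command:
  plan:
    - [[0,0,0,0,0,0.015],[0,0,0,0,0,0.03],[0,0,0,0,0,0.03]]

```text
t: 22.45
tool_pos: [0.5567, -0.1143, 0.2061]
tool_rot: [2.776, 1.469, -0.008]
contact_force: [-11.7, -3.4, 9.5]
opening: 0.0103
grip_force: 28.9
```

```bash
python3 sc.py
```

```text
t 22.45 tcp [ 0.5567 -0.1143  0.2061] grasp [ 0.5561 -0.1148  0.0511] tz [-0.004 -0.003 -1.   ] yaw 55.8 q [-0.33  0.13  1.89 -0.    1.13  0.27] open 0.0103
[-11.7  -3.4   9.5] [-0.56   1.919  0.064] 0.194
[(np.float64(-59.9), 23), (np.float64(-36.0), 22), (np.float64(-10.8), 21), (np.float64(14.0), 21), (np.float64(38.2), 20)]
stop [30.4 50.6 61.7]
```

Call:
arm_command:
  plan:
    - [[0,0,0,0,0,0.01],[0,0,0,0,0,0.02],[0,0,0,0,0,0.03],[0,0,0,0,0,0.03]]

```text
t: 22.83
tool_pos: [0.5567, -0.1142, 0.2061]
tool_rot: [2.796, 1.429, -0.008]
contact_force: [-11.8, -3.4, 8.6]
opening: 0.0102
grip_force: 29.2
```

```bash
python3 sc.py
```

```text
t 22.8333 tcp [ 0.5567 -0.1142  0.2061] grasp [ 0.5561 -0.1148  0.0511] tz [-0.004 -0.004 -1.   ] yaw 54.1 q [-0.33  0.13  1.89 -0.01  1.13  0.3 ] open 0.0102
[-11.8  -3.4   8.6] [-0.568  1.945  0.35 ] 0.419
[(np.float64(-59.1), 22), (np.float64(-35.2), 24), (np.float64(-10.5), 22), (np.float64(13.8), 22), (np.float64(37.9), 21)]
stop [31.5 48.1 61.6]
```

Call:
arm_command:
  plan:
    - [[0,0,0,0,0,0.01],[0,0,0,0,0,0.02],[0,0,0,0,0,0.02]]

```text
t: 23.13
tool_pos: [0.5567, -0.1142, 0.2061]
tool_rot: [2.81, 1.401, -0.008]
contact_force: [-11.3, -3.3, 9.0]
opening: 0.0102
grip_force: 31.2
```

```bash
python3 sc.py
```

```text
t 23.1333 tcp [ 0.5567 -0.1142  0.2061] grasp [ 0.5561 -0.1148  0.0511] tz [-0.004 -0.004 -1.   ] yaw 53.0 q [-0.33  0.13  1.89 -0.01  1.13  0.32] open 0.0102
[-11.3  -3.3   9. ] [-0.567  2.024  0.542] 0.579
[(np.float64(-58.8), 22), (np.float64(-34.8), 24), (np.float64(-10.3), 23), (np.float64(14.3), 22), (np.float64(37.8), 22)]
stop [31.2 48.1 61.7]
```

Torque stiffened from 0.06 to 0.54 N m and the caps sit at even pitch, so the row is closed. I ease off a touch, release and retreat.

Call:
arm_command:
  plan:
    - [[0,0,0,0,0,-0.01],[0,0,0,0,0,-0.02],[0,0,0,0,0,-0.02],[0,0,0,0,0,-0.02]]

```text
t: 23.52
tool_pos: [0.5567, -0.1142, 0.2061]
tool_rot: [2.796, 1.429, -0.008]
contact_force: [-12.0, -3.3, 8.8]
opening: 0.0098
grip_force: 29.1
```

Call:
arm_command:
  plan:
    - [[0,0,0,0,0,0],[0,0,0,0,0,0],[0,0,0,0,0,0],[0,0,0,0,0,0],[0,0,0,0,0,0],[0,0,0,0,0,0]]
  gripper: 0.33

```text
t: 24.02
tool_pos: [0.5579, -0.1133, 0.2049]
tool_rot: [2.797, 1.427, 0.003]
contact_force: [0.4, 0.2, -0.3]
opening: 0.0287
grip_force: 0.0
```

Call:
arm_command:
  plan:
    - [[0,0,-1,0,0,0],[0,0,-3,0,0,0],[0,0,-6,0,0,0],[0,0,-9,0,0,0],[0,0,-12,0,0,0],[0,0,-15,0,0,0],[0,0,-15,0,0,0],[0,0,-15,0,0,0],[0,0,-15,0,0,0]]

```text
t: 24.77
tool_pos: [0.5572, -0.1132, 0.3547]
tool_rot: [2.797, 1.427, 0.003]
contact_force: [0.3, -1.2, -0.4]
opening: 0.0286
grip_force: 0.0
```

```bash
python3 sc.py; python3 - <<'E'
from h import *
im,W=cloud('wrist'); np.save('w10.npy',W)
x,y,z=W[...,0],W[...,1],W[...,2]
b=(np.hypot(x-.557,y+.114)<.022)&(z>.038)&(z<.048); q=(W[b][:,:2]*1000).astype(np.float32); print('bar',len(q),cv2.minAreaRect(q) if len(q)>3 else '')
E
```

```text
t 24.7667 tcp [ 0.5572 -0.1132  0.3547] grasp [ 0.5575 -0.1133  0.1997] tz [ 0.002 -0.001 -1.   ] yaw 54.0 q [-0.33 -0.05  1.8  -0.    1.39  0.3 ] open 0.0286
[ 0.3 -1.2 -0.4] [0.047 0.009 0.038] 0.0
[(np.float64(-58.9), 22), (np.float64(-35.7), 24), (np.float64(-10.2), 23), (np.float64(14.6), 20), (np.float64(37.9), 21)]
stop [31.5 49.4 61. ]
bar 337 ((558.0651245117188, -112.93111419677734), (32.23887252807617, 10.883277893066406), 57.248538970947266)
```

```bash
python3 -c "
from h import *
go([.562,-.005,.40],85)"
```

```text
row [9.05, -5.93, -4.7] [-0.001, 0.0, -0.54] dist 11.8 ang 31.0
```

Call:
arm_command:
  plan:
    - [[3,-2,-4,0,0,-0.1],[6,-4,-4.7,0,0,-0.2],[9,-5.9,-4.7,0,0,-0.3],[9,-5.9,-4.7,0,0,-0.4],[9,-5.9,-4.7,0,0,-0.5],[9,-5.9,-4.7,0,0,-0.54],[9,-5.9,-4.7,0,0,-0.54],[9,-5.9,-4.7,0,0,-0.54]]

```text
t: 25.53
tool_pos: [0.5621, -0.0056, 0.4001]
tool_rot: [2.318, 2.121, -0.001]
contact_force: [-0.3, 0.2, -0.0]
opening: 0.0284
grip_force: 0.0
```

```bash
python3 - <<'E'
from h import *
where(); im,W=cloud('wrist'); np.save('w11.npy',W); cv2.imwrite('w11.png',im)
c=np.array([.577,.0735]); d=np.array([np.cos(np.radians(85)),np.sin(np.radians(85))]); n=np.array([d[1],-d[0]])
rel=W[...,:2]-c; a=rel@d; s=rel@n+.0008; z=W[...,2]; v=im.max(2)
x,y=W[...,0],W[...,1]
b=(np.hypot(x-.557,y+.114)<.022)&(z>.038)&(z<.048); q=(W[b][:,:2]*1000).astype(np.float32); print('bar',len(q),cv2.minAreaRect(q) if len(q)>3 else '')
for lo,hi,nm in ((-.10,.075,'mid'),):
    for sc in (-.010,0.0,.010):
        m=(abs(s-sc)<.0015)&(a>lo)&(a<hi); i=np.argsort(a[m]); A,Z,V=a[m][i],z[m][i],v[m][i]
        print('s',sc,[(round(A[(A>=t)&(A<t+.002)].mean()*1000,1),round(Z[(A>=t)&(A<t+.002)].mean()*1000),int(V[(A>=t)&(A<t+.002)].mean())) for t in list(np.arange(-.098,-.055,.002))+list(np.arange(.035,.07,.002)) if ((A>=t)&(A<t+.002)).any()])
E
```

```text
t 25.5333 tcp [ 0.5621 -0.0056  0.4001] grasp [ 0.5621 -0.0057  0.2451] tz [-0.    -0.001 -1.   ] yaw 84.9 q [-0.14 -0.09  1.77 -0.    1.47 -0.05] open 0.0284
bar 208 ((558.1521606445312, -112.41897583007812), (31.603904724121094, 10.866340637207031), 54.99064254760742)
s -0.01 [(np.float64(-97.1), 18, 117), (np.float64(-94.9), 18, 115), (np.float64(-93.1), 18, 121), (np.float64(-91.2), 17, 116), (np.float64(-89.3), 18, 118), (np.float64(-87.2), 17, 118), (np.float64(-84.8), 17, 115), (np.float64(-83.1), 17, 117), (np.float64(-81.5), 17, 94), (np.float64(-74.2), 44, 50), (np.float64(-73.1), 44, 20), (np.float64(-70.9), 147, 12), (np.float64(-68.7), 303, 9), (np.float64(-67.6), 291, 10), (np.float64(-64.3), 42, 78), (np.float64(-62.6), 42, 82), (np.float64(-60.7), 43, 78), (np.float64(-59.3), 51, 73), (np.float64(-57.2), 53, 62), (np.float64(-54.9), 54, 59), (np.float64(35.8), 28, 79), (np.float64(37.9), 41, 90), (np.float64(39.9), 42, 98), (np.float64(42.1), 43, 101), (np.float64(44.0), 43, 102), (np.float64(45.8), 42, 104), (np.float64(47.8), 42, 106), (np.float64(49.8), 40, 97), (n
[... 1570 characters left out ...]
, 14), (np.float64(-72.8), 256, 18), (np.float64(-71.0), 237, 41), (np.float64(-68.6), 243, 34), (np.float64(-67.4), 260, 14), (np.float64(-64.6), 291, 18), (np.float64(-62.6), 303, 9), (np.float64(-61.1), 314, 7), (np.float64(-59.5), 322, 7), (np.float64(-54.8), 25, 117), (np.float64(35.9), 27, 114), (np.float64(38.0), 42, 144), (np.float64(40.1), 43, 151), (np.float64(42.0), 43, 150), (np.float64(44.2), 43, 147), (np.float64(46.3), 43, 148), (np.float64(48.0), 42, 133), (np.float64(50.0), 42, 97), (np.float64(54.8), 30, 20), (np.float64(55.9), 42, 11), (np.float64(58.2), 42, 15), (np.float64(60.2), 41, 15), (np.float64(62.0), 42, 15), (np.float64(63.4), 42, 15), (np.float64(69.4), 17, 22)]
```

```bash
python3 -c "
from station import finish_job
print(finish_job())"
```

```text
the job is handed in; nothing more can be done
None
```

The fallen bottle stands back in its place and the row is closed against the stop: follower to stop measures about 122.5 mm (limit 126.5), with an estimated peak squeeze of 12 N; job handed in at about 26 s, verdict not shown.

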